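# Pop the palm tamper out of its dock

### The job

Get the palm tamper (the plain, solid, flat-topped puck) ready on the coffee bar: it is parked in the wooden push-to-release dock, so press it down until the catch lets go and it springs up, then take it out and set it down gently, standing flat, on the middle of the grey tamping mat. Leave the two other tools parked in the dock.

Things in the scene. Friction and masses are not known exactly. Their poses are not given: they have to be found in the camera images.
- tamper: Plain solid steel puck, 51 mm wide, 42 high, 0.18 kg, flat top; origin: centre of underside, z up. Parked in one of the dock's 3 wells (any): underside at 40 mm, top at 82, 2 mm proud. Pressed 5 mm near its centre (stop at 7; 2-4 N) the catch frees; let go, it springs up and stays: underside at 66 mm, 28 mm proud, loose, 14 mm still in the well: lift straight. Heights are above the counter.
- leveller: Bystander to leave parked: steel tool of the same width and height in another well, with a cross-shaped grip (bars 10 mm wide, 12 high) on top; origin: centre of underside. The dock holding all three is a fixed wooden block, 100 x 290 mm, flat top 80 mm above the counter, with 3 round wells 55 mm wide, 95 mm apart in a row; turned up to 20 degrees.
- ring: Bystander to leave parked: open steel dosing ring of the same width and height in another well of the dock, with a 37 mm round hole through it; origin: centre of underside. Its well and the leveller's work just like the tamper's: a press would pop them up too.
- mat: Tamping mat: a flat square grey mat, 140 x 140 mm and 6 mm thick, fixed on the counter; origin at the centre of its underside (its top is 6 mm above the counter), x and y along its edges.

How it is judged:
On the way:
1. the tamper, pressed and let go, has sprung up in its well (height (world z) of tamper between 0.06 and 0.072 m), for 0.2 s.
At the end, for the whole second after the job is handed in: The tamper stands flat (within 7 degrees) and at rest on the mat, its underside on the mat's top (3 to 10 mm above the counter), its axis within 35 mm of the mat's centre; the leveller and the ring are still parked, within 12 mm of where they started (horizontal distance between tamper and mat below 0.035 m and height (world z) of tamper between 0.003 and 0.01 m and angle between tamper's own z axis and vertical below 0.12 rad and linear speed of tamper below 0.02 m/s and distance of each of leveller, ring from where it was at the start of the episode below 0.012 m); the robot touches nothing.
It fails at once if the leveller is popped out or taken from its place (distance of leveller from where it was at the start of the episode above 0.012 m).
It fails at once if the dosing ring is popped out or taken from its place (distance of ring from where it was at the start of the episode above 0.012 m).
It fails at once if the tamper is dropped onto the mat instead of being set down (moving faster than 0.5 m/s just above it) (horizontal distance between tamper and mat below 0.08 m and height (world z) of tamper below 0.035 m and linear speed of tamper above 0.5 m/s).
It also fails if it takes over 43 s, if anything falls off the work surface, if the arm or the gripper's body presses on something with over 40 N, if the wrist force passes 120 N, or if a joint passes its speed limit or range.

### The arm

A 6-joint arm with a two-finger parallel gripper is mounted at the origin on the work surface. World frame = base frame: x ahead of the robot, y to its left, z up, the work surface at z = 0. Lengths are in m, angles in rad, forces in N, time in s.
With the tool pointing down it reaches from about 0.225 to 0.875 m from the base axis. Payload 3.4 kg.
Tool frame: the origin (TCP) lies at the very end of the fingers, on their centre line; the grasp point (between the pads) lies 19 mm behind it; x points along the fingers, y is the direction in which the jaws open and shut, and the axes are right-handed (so a half turn about x gives the same grasp; the last joint's range is limited). The gripper opens to 85 mm and grips with 20 to 120 N. Pads are 22 mm wide; open, the fingers measure 114 mm over their backs; the gripper's body (76 mm by 85 mm) begins 54 mm behind the grasp point. The pads swing forward as they close: fully open they stand 13 mm farther back than shut.
Start: joints at [-1.226, 0.276, 1.505, -0, 1.361, -0.121], TCP at [0.258, -0.514, 0.231] pointing down, gripper open.
Joint ranges: [-2.89, 2.89], [-0.75, 2.08], [0.22, 2.7], [-1.18, 4.32], [0.11, 2.71], [-2.7, 2.7]. Speed limits (rad/s): [2.57, 2.57, 3.14, 3.14, 3.14, 3.14].

### API

Orientations are given as a 3x3 rotation matrix whose columns are the frame's x, y, z axes.
In Python, from bench import monitor, grab_frame, get_calibration, job_done, finder gives the robot as it stands. The module is installed in compiled form; this text tells all that it offers.
- The arm moves only by the tool carry_out, never from a script. Its argument "increments" is a list of rows, each an object of numbers: "rx", "ry", "rz": the turn, a rotation vector about the tool's x, y, z in rad; "x", "y", "z": the shift along the tool's x, y, z in m; "jaw": the finger opening in m, from 0 to 0.0854. A call has 1 to 12 rows; each row is the pose to reach, as a shift and turn from the pose commanded when the call began, along the tool's axes at that moment; what a row does not reach only later rows make up. A row lasts 1/12 s, in which the tool goes at most 41.7 mm and 7.16 degrees, less where a joint would pass 70% of its speed; a pose out of reach is approached as far as the arm can. A call with a gripper value outside its range is refused whole. The fingers move at their own pace and stop on an object; "grip_force" is the grip in N (left out, the last holds). Time passes only in rows, so rows that repeat a pose let the fingers close. It gives the time, the measured TCP pose, the force and the opening at its end, in the units of the state.
- monitor.state(): the state, without advancing time (a new reading comes with each control period).
- grab_frame(name): name is "scene" or "top" or "wrist"; returns the picture (384x512x3 uint8, red, green, blue); there is no depth.
- get_calibration(name): a dict with "fx", "fy", "cx", "cy" (pixels), "R" (3x3) and "t" (3): a world point X has camera coordinates R X + t; the wrist camera has in their place "T_tool_cam" (4x4, takes a point from camera to tool coordinates, whose origin is the TCP and whose axes are the tool frame's). Camera axes: x right, y down, z forward; pixel columns grow to the right and rows downward; lengths in m; the calibration is good to about 2 mm. The wrist camera is an equidistant fisheye: a pixel r from the principal point sees the ray r / f radians off the axis. A picture is of the moment at which its call begins: read the wrist's pose just before it. get_calibration takes no time and is no camera call.
- job_done(): hands the job in, once; it reports no verdict.
Trained networks look in the newest picture that a camera, given by its name, has taken for a name from the list of things; names that differ only in an ending like _2 or _b are one class to them, and where a whole thing is asked for, a point or a joint stands for the part that bears it (a point fixed in the world has none). Each returns a list of dicts, best first, with "p" (0 to 1); they miss things now and then, are a little off and sometimes report something else, mostly with a low value. They report only what shows in the picture. A call takes as long as a camera call.
- finder.look_for(camera, thing): "centre" ([column, row] in pixels, amid what is visible of it).
- finder.mark_of(camera, thing): "centre" ([column, row] in pixels: a listed point, or the origin of a listed thing).
The state is a dict: "time": time; "q": joint angles; "joint_velocities": joint speeds; "joint_efforts": joint torques, N m; "position": TCP position; "tcp_rot": TCP orientation; "contact_force": force on the tool from outside, world axes, zero at the start; "torque": the same for the moment, N m; "finger_gap": opening from 0.0 (shut) to 1.0 (fully open).
Only numpy, scipy, OpenCV 4.12 (cv2) and the standard library are available. Lean on these libraries where they do the work, as an engineer would, in place of code of your own. Each camera call takes 0.05 s, during which the arm holds its last target.

## Working session

There is one attempt and no reset: what is moved stays moved. The work goes in short steps, Python scripts to look and compute and a tool call to move; the robot and the scene stay as the last step left them, time stands still between calls to the robot, and variables do not carry over. Pictures are saved under pics/ and viewed, and the job is handed in when it is done.

Besides the shell and the picture viewer there is one more tool, called after "Request:" by a JSON object that holds its "fn" and its "kwargs". carry_out: Moves the arm, as the interface text tells. Its arguments: {"type":"object","properties":{"increments":{"type":"array"},"grip_force":{"type":"number"}},"required":["increments"]}

```bash
mkdir -p pics; cat > h.py <<'E'
import numpy as np, cv2
from bench import monitor, grab_frame, get_calibration, job_done, finder
def save(n,f): cv2.imwrite('pics/'+f,cv2.cvtColor(grab_frame(n),cv2.COLOR_RGB2BGR))
def unproj(n,px,z):
    c=get_calibration(n);R=np.array(c['R']);t=np.array(c['t']).ravel()
    d=R.T@np.array([(px[0]-c['cx'])/c['fx'],(px[1]-c['cy'])/c['fy'],1]);o=-R.T@t
    return o+d*(z-o[2])/d[2]
def proj(n,X):
    c=get_calibration(n);p=np.array(c['R'])@X+np.array(c['t']).ravel()
    return np.array([c['fx']*p[0]/p[2]+c['cx'],c['fy']*p[1]/p[2]+c['cy']])
E
python3 - <<'E'
from h import *
np.set_printoptions(precision=4,suppress=True)
s=monitor.state();print(s['time'],s['position'],s['tcp_rot'],s['contact_force'],s['finger_gap'])
for n in ['top','scene']:
    save(n,n+'1.png')
    for th in ['tamper','leveller','ring','mat']:
        for k,f in (('look',finder.look_for),('mark',finder.mark_of)):
            r=f(n,th)[:2]
            for d in r: print(n,th,k,np.round(d['centre'],1),round(d['p'],2),unproj(n,d['centre'],{'mat':.006}.get(th,.082) if k=='look' else {'mat':0.}.get(th,.04)))
print(monitor.state()['time'])
E
```

```text
0.0 [ 0.2581 -0.5132  0.2304] [[-0.0006  0.4491 -0.8935]
 [ 0.0017 -0.8935 -0.4491]
 [-1.     -0.0018 -0.0002]] [-0.7098  0.2962  0.3423] 1.0016987936589745
top tamper look [232.1 215.6] 0.97 [0.5198 0.0269 0.082 ]
top tamper mark [232.5 214.2] 0.96 [0.5264 0.0282 0.04  ]
top tamper mark [399.3 220.8] 0.68 [ 0.5112 -0.2967  0.04  ]
top leveller look [180.3 220.6] 0.75 [0.5111 0.1238 0.082 ]
top leveller mark [185.7 221.1] 0.93 [0.5135 0.1202 0.04  ]
top ring look [125.1 225.8] 0.56 [0.5021 0.2273 0.082 ]
top ring mark [134.4 227.6] 0.91 [0.5014 0.221  0.04  ]
top mat look [400.7 222.8] 0.66 [ 0.5098 -0.3102  0.006 ]
top mat mark [402.3 219. ] 0.6 [ 0.518  -0.3158  0.    ]
top mat mark [182.  220.3] 0.28 [0.5184 0.134  0.    ]
scene tamper mark [278.7 195.5] 0.71 [0.5192 0.0342 0.04  ]
scene leveller look [312.5 208.2] 0.81 [0.5299 0.1317 0.082 ]
scene leveller mark [311.2 213. ] 0.82 [0.5176 0.1254 0.04  ]
scene ring look [354.4 218.9] 0.64 [0.5009 0.2241 0.082 ]
scene ring mark [351.9 228.5] 0.67 [0.5005 0.2253 0.04  ]
scene mat look [173.4 143.5] 0.74 [ 0.5179 -0.3096  0.006 ]
scene mat mark [173.4 146.3] 0.83 [ 0.5222 -0.3071  0.    ]
scene mat mark [350.5 227.6] 0.55 [0.4755 0.2155 0.    ]
0.9
```

View pics/top1.png

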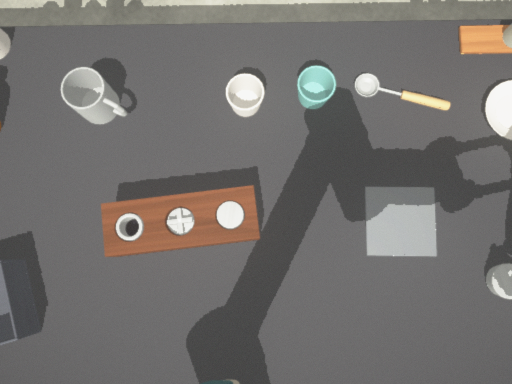

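View pics/scene1.png

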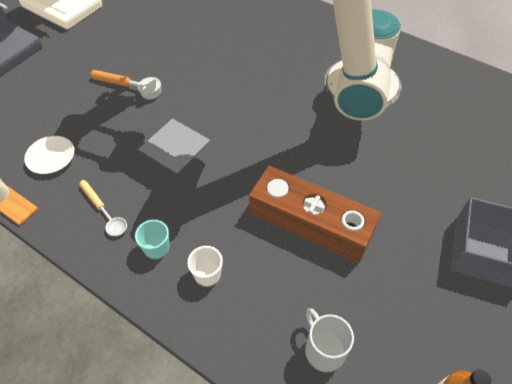

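The top picture shows the dock tilted by a few degrees. The tamper is at its right end, about (231,215), the leveller's cross is in the middle at (181,221), and the ring is at the left at (129,227). The mat is at about (401,221). Next I'll refine these by segmentation.

```bash
python3 - <<'E'
from h import *
np.set_printoptions(precision=4,suppress=True)
im=cv2.imread('pics/top1.png');g=cv2.cvtColor(im,cv2.COLOR_BGR2GRAY)
def blob(im,seed,mask):
    n,l,st,c=cv2.connectedComponentsWithStats(mask.astype(np.uint8))
    i=l[seed[1],seed[0]]; m=(l==i).astype(np.uint8); cs=max(cv2.findContours(m,0,2)[0],key=cv2.contourArea)
    return st[i],c[i],cs
st,c,cs=blob(im,(231,215),g>150);print('tamper top',st,c,cv2.fitEllipse(cs),unproj('top',c,.082))
st,c,cs=blob(im,(390,222),g>80);r=cv2.minAreaRect(cs);print('mat',st,c,r,unproj('top',c,.006),unproj('top',r[0],.006))
hsv=cv2.cvtColor(im,cv2.COLOR_BGR2HSV);m=(hsv[...,1]>110)&((hsv[...,0]<15)|(hsv[...,0]>170))&(hsv[...,2]>70)
st,c,cs=blob(im,(205,210),m);r=cv2.minAreaRect(cs);print('dock',st,r);
P=np.array([unproj('top',p,.08) for p in cv2.boxPoints(r)]);print(P)
im2=cv2.imread('pics/scene1.png');g2=cv2.cvtColor(im2,cv2.COLOR_BGR2GRAY)
st,c,cs=blob(im2,(278,187),g2>150);print('scene tamper',st,c,unproj('scene',c,.082))
st,c,cs=blob(im2,(178,142),g2>80);print('scene mat',st,c,unproj('scene',c,.006))
a=im[170:270,90:280];b=im[180:265,350:450]
cv2.imwrite('pics/z1.png',cv2.resize(a,None,fx=4,fy=4,interpolation=2));cv2.imwrite('pics/z2.png',cv2.resize(b,None,fx=5,fy=5,interpolation=2))
cv2.imwrite('pics/z3.png',cv2.resize(im2[110:260,130:390],None,fx=3,fy=3,interpolation=2))
E
```

```text
tamper top [216 201  28  28 603] [229.7695 214.4909] ((229.7829132080078, 214.50440979003906), (26.61245346069336, 27.153398513793945), 164.36289978027344) [0.5219 0.0312 0.082 ]
mat [  257   183   255   201 42262] [394.2906 294.64  ] ((384.0, 283.0), (200.0, 254.0), 90.0) [ 0.3674 -0.2907  0.006 ] [ 0.3902 -0.2714  0.006 ]
dock [ 101  186  158   70 6233] ((179.03680419921875, 221.09042358398438), (54.24429702758789, 155.13284301757812), 83.11827850341797)
[[ 0.5448  0.2791  0.08  ]
 [ 0.5779 -0.0122  0.08  ]
 [ 0.4765 -0.0236  0.08  ]
 [ 0.4438  0.2632  0.08  ]]
scene tamper [267 179  22  18 321] [277.3769 187.514 ] [0.5269 0.0336 0.082 ]
scene mat [     0      0    512    384 151342] [275.5511 174.5764] [ 0.4481 -0.0206  0.006 ]
```

View pics/z1.png

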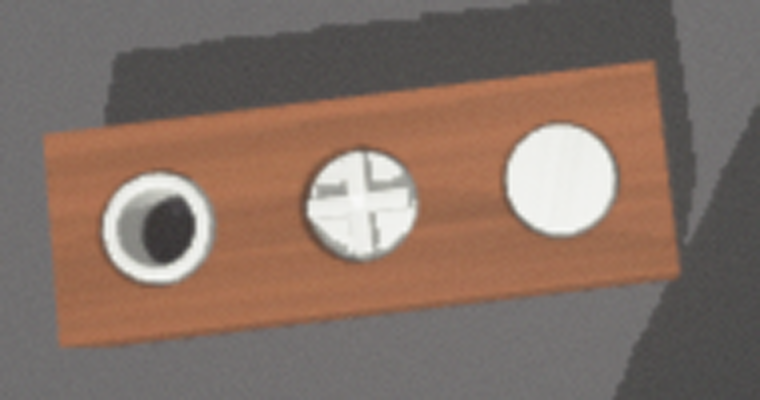

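View pics/z3.png

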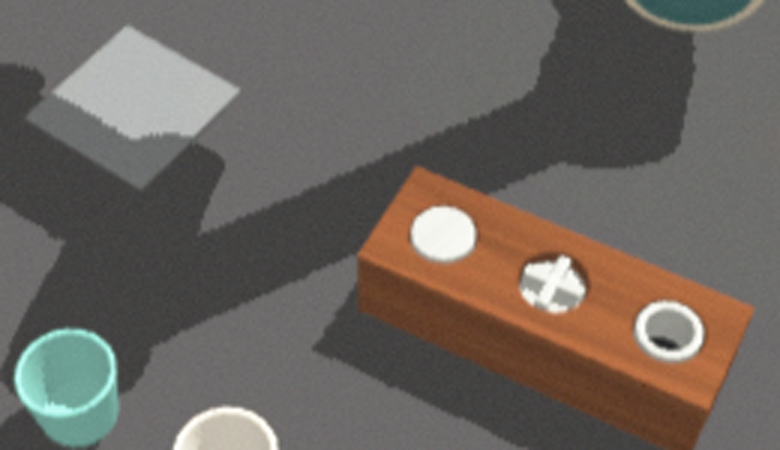

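```bash
cat >> h.py <<'E'
from scipy.spatial.transform import Rotation as Ro
def goal(p,yaw,pos=None,R=None):
    s=monitor.state();pos=np.array(s['position']) if pos is None else np.array(pos);R=np.array(s['tcp_rot']) if R is None else R
    y=np.array([np.cos(yaw),np.sin(yaw),0]);x=np.array([0,0,-1.]);G=np.column_stack([x,y,np.cross(x,y)])
    return np.round(R.T@(np.array(p)-pos),4),np.round(Ro.from_matrix(R.T@G).as_rotvec(),4)
def wunproj(px,z,pos,R):
    c=get_calibration('wrist');T=np.array(c['T_tool_cam']);u=np.array([(px[0]-c['cx'])/c['fx'],(px[1]-c['cy'])/c['fy']]);r=np.hypot(*u)
    d=np.array([*(u/r*np.sin(r)),np.cos(r)]) if r>0 else np.array([0,0,1.])
    o=R@T[:3,3]+pos;d=R@T[:3,:3]@d;return o+d*(z-o[2])/d[2]
E
python3 - <<'E'
from h import *
print(goal([.523,.032,.17],np.radians(6.5)),get_calibration('wrist')['T_tool_cam'])
for p in [(365,187),(435.5,187),(437.5,256),(366,256)]: print(unproj('top',p,.006))
E
```

```text
(array([ 0.0613, -0.3688, -0.4817]), array([-1.2185e+00,  1.0000e-04, -1.0000e-04])) [[-9.75980563e-04 -2.95272772e-01  9.55412496e-01 -1.43264270e-01]
 [ 9.99999495e-01 -5.16548791e-04  8.61886651e-04  2.47996959e-04]
 [ 2.39025510e-04  9.55412855e-01  2.95273127e-01 -7.54395338e-02]
 [ 0.00000000e+00  0.00000000e+00  0.00000000e+00  1.00000000e+00]]
[ 0.58355769 -0.24126678  0.006     ]
[ 0.58238712 -0.38430031  0.006     ]
[ 0.44285451 -0.38013135  0.006     ]
[ 0.44361661 -0.23785609  0.006     ]
```

View pics/z2.png

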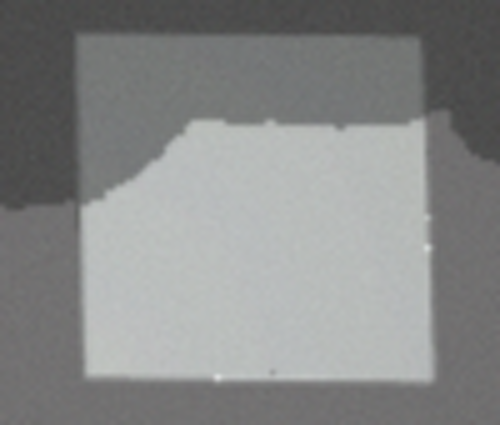

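The mat crop shows corners at about (365,187), (435,187), (437,256) and (366,256). That gives sides of about 140 mm, as specified, and a centre near (0.513, -0.311). Now I'll move above the tamper with the jaws shut.

Request:
{"fn": "carry_out", "kwargs": {"increments": [{"x": 0.0613,"y": -0.3688,"z": -0.4817,"rx": -1.2185,"jaw": 0},{"x": 0.0613,"y": -0.3688,"z": -0.4817,"rx": -1.2185,"jaw": 0},{"x": 0.0613,"y": -0.3688,"z": -0.4817,"rx": -1.2185,"jaw": 0},{"x": 0.0613,"y": -0.3688,"z": -0.4817,"rx": -1.2185,"jaw": 0},{"x": 0.0613,"y": -0.3688,"z": -0.4817,"rx": -1.2185,"jaw": 0},{"x": 0.0613,"y": -0.3688,"z": -0.4817,"rx": -1.2185,"jaw": 0},{"x": 0.0613,"y": -0.3688,"z": -0.4817,"rx": -1.2185,"jaw": 0},{"x": 0.0613,"y": -0.3688,"z": -0.4817,"rx": -1.2185,"jaw": 0},{"x": 0.0613,"y": -0.3688,"z": -0.4817,"rx": -1.2185,"jaw": 0},{"x": 0.0613,"y": -0.3688,"z": -0.4817,"rx": -1.2185,"jaw": 0},{"x": 0.0613,"y": -0.3688,"z": -0.4817,"rx": -1.2185,"jaw": 0},{"x": 0.0613,"y": -0.3688,"z": -0.4817,"rx": -1.2185,"jaw": 0}]}}

```text
invalid input at $.increments[0]: expected keys rx, ry, rz, x, y, z, jaw
```

```bash
python3 - <<'E'
from h import *
s=monitor.state();print(s['time'],s['position'],s['tcp_rot'],s['joint_velocities']);print(goal([.523,.032,.17],np.radians(6.5)))
E
```

```text
0.9 [ 0.25825957 -0.51378106  0.23135537] [[ 5.49390576e-05  4.49103871e-01 -8.93479552e-01]
 [-1.27495272e-04 -8.93479543e-01 -4.49103874e-01]
 [-9.99999990e-01  1.38587762e-04  8.17169592e-06]] [ 0.0015269   0.00087266 -0.0004014   0.00139007 -0.00191142 -0.00046698]
(array([ 0.0613, -0.3688, -0.4817]), array([-1.2185e+00,  1.0000e-04, -1.0000e-04]))
```

All keys are needed in every row.

Request:
{"fn": "carry_out", "kwargs": {"increments": [{"x": 0.0613,"y": -0.3688,"z": -0.4817,"rx": -1.2185,"ry": 0,"rz": 0,"jaw": 0},{"x": 0.0613,"y": -0.3688,"z": -0.4817,"rx": -1.2185,"ry": 0,"rz": 0,"jaw": 0},{"x": 0.0613,"y": -0.3688,"z": -0.4817,"rx": -1.2185,"ry": 0,"rz": 0,"jaw": 0},{"x": 0.0613,"y": -0.3688,"z": -0.4817,"rx": -1.2185,"ry": 0,"rz": 0,"jaw": 0},{"x": 0.0613,"y": -0.3688,"z": -0.4817,"rx": -1.2185,"ry": 0,"rz": 0,"jaw": 0},{"x": 0.0613,"y": -0.3688,"z": -0.4817,"rx": -1.2185,"ry": 0,"rz": 0,"jaw": 0},{"x": 0.0613,"y": -0.3688,"z": -0.4817,"rx": -1.2185,"ry": 0,"rz": 0,"jaw": 0},{"x": 0.0613,"y": -0.3688,"z": -0.4817,"rx": -1.2185,"ry": 0,"rz": 0,"jaw": 0},{"x": 0.0613,"y": -0.3688,"z": -0.4817,"rx": -1.2185,"ry": 0,"rz": 0,"jaw": 0},{"x": 0.0613,"y": -0.3688,"z": -0.4817,"rx": -1.2185,"ry": 0,"rz": 0,"jaw": 0},{"x": 0.0613,"y": -0.3688,"z": -0.4817,"rx": -1.2185,"ry": 0,"rz": 0,"jaw": 0},{"x": 0.0613,"y": -0.3688,"z": -0.4817,"rx": -1.2185,"ry": 0,"rz": 0,"jaw": 0}]}}

```text
time: 1.9
position: [0.4759, -0.0642, 0.1812]
tcp_rot: [[0.001, 0.994, 0.114], [-0.0, 0.114, -0.994], [-1.0, 0.001, 0.001]]
contact_force: [0.1, 0.5, -1.2]
finger_gap: -0.001
```

```bash
python3 - <<'E'
from h import *
s=monitor.state();print(s['time'],s['position'],s['tcp_rot'],s['joint_velocities']);print(goal([.523,.032,.17],np.radians(6.5)))
E
```

```text
1.9 [ 0.4759452  -0.06420503  0.18118394] [[ 9.64100686e-04  9.93535091e-01  1.13521335e-01]
 [-4.65078014e-04  1.13521821e-01 -9.93535394e-01]
 [-9.99999427e-01  9.05071878e-04  5.71517792e-04]] [ 1.04713479  0.25397168 -0.18836662 -0.00542749 -0.079307    1.04623139]
(array([ 0.0112,  0.0577, -0.0902]), array([ 0.0003,  0.0006, -0.0009]))
```

Request:
{"fn": "carry_out", "kwargs": {"increments": [{"x": 0.008,"y": 0.04,"z": -0.065,"rx": 0,"ry": 0,"rz": 0,"jaw": 0},{"x": 0.008,"y": 0.04,"z": -0.065,"rx": 0,"ry": 0,"rz": 0,"jaw": 0},{"x": 0.008,"y": 0.04,"z": -0.065,"rx": 0,"ry": 0,"rz": 0,"jaw": 0},{"x": 0.008,"y": 0.04,"z": -0.065,"rx": 0,"ry": 0,"rz": 0,"jaw": 0},{"x": 0.008,"y": 0.04,"z": -0.065,"rx": 0,"ry": 0,"rz": 0,"jaw": 0},{"x": 0.008,"y": 0.04,"z": -0.065,"rx": 0,"ry": 0,"rz": 0,"jaw": 0}]}}

```text
time: 2.4
position: [0.5073, 0.0018, 0.1731]
tcp_rot: [[-0.0, 0.994, 0.112], [-0.001, 0.112, -0.994], [-1.0, -0.0, 0.001]]
contact_force: [-0.7, -0.4, -0.8]
finger_gap: 0.004
```

```bash
python3 - <<'E'
from h import *
np.set_printoptions(precision=4,suppress=True)
s=monitor.state();p=np.array(s['position']);R=np.array(s['tcp_rot']);print(s['time'],p,s['joint_velocities'],s['contact_force'])
save('wrist','w1.png')
for th in ['tamper','leveller','ring']:
    for d in finder.look_for('wrist',th)[:2]: print(th,d['centre'],d['p'],wunproj(d['centre'],.082,p,R))
E
```

```text
2.4 [0.5073 0.0018 0.1731] [-0.0136 -0.0031  0.0001  0.0042 -0.0022  0.0015] [-0.7425 -0.3546 -0.779 ]
tamper [276.3, 161.8] 0.96 [0.5246 0.031  0.082 ]
leveller [272.0, 159.0] 0.64 [0.5208 0.0329 0.082 ]
leveller [276.5, 43.1] 0.58 [0.5133 0.1254 0.082 ]
```

View pics/w1.png

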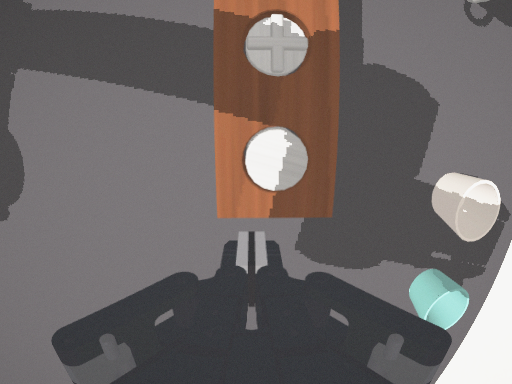

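The wrist picture shows the tamper's plain disc at about (276,159), with the leveller's cross behind it at (277,44). The shut fingers are at (251,250). I'll fit the circle.

```bash
python3 - <<'E'
from h import *
np.set_printoptions(precision=4,suppress=True)
s=monitor.state();p=np.array(s['position']);R=np.array(s['tcp_rot'])
im=cv2.imread('pics/w1.png');hsv=cv2.cvtColor(im,cv2.COLOR_BGR2HSV)
m=((hsv[...,1]<60)&(hsv[...,2]>100)).astype(np.uint8)
n,l,st,c=cv2.connectedComponentsWithStats(m);i=l[150,265];mm=cv2.morphologyEx((l==i).astype(np.uint8),cv2.MORPH_CLOSE,np.ones((9,9)))
cs=max(cv2.findContours(mm,0,1)[0],key=cv2.contourArea);e=cv2.fitEllipse(cs);print(st[i],e)
W=np.array([wunproj(q,.082,p,R) for q in cs[:,0].astype(float)]);
A=np.c_[2*W[:,:2],np.ones(len(W))];x=np.linalg.lstsq(A,(W[:,:2]**2).sum(1),rcond=None)[0];print('circle',x[:2],np.sqrt(x[2]+x[0]**2+x[1]**2))
print(wunproj(e[0],.082,p,R))
# dock end edges
a=wunproj((218,217),.08,p,R);b=wunproj((333,217),.08,p,R);print(a,b,np.linalg.norm(a-b),np.degrees(np.arctan2(*(b-a)[1::-1])))
print(goal([.5235,.032,.095],np.radians(6.5)))
E
```

```text
[ 245  126   63   65 3192] ((275.4984436035156, 158.38134765625), (62.03718948364258, 63.7352294921875), 159.08111572265625)
circle [0.5242 0.0331] 0.02567734439740402
[0.5239 0.0336 0.082 ]
[ 0.4818 -0.0229  0.08  ] [ 0.5819 -0.0123  0.08  ] 0.10070261001403558 6.072438004220785
(array([ 0.0783,  0.0192, -0.0283]), array([-0.002 ,  0.0004, -0.0003]))
```

The radius comes out at 25.7 mm, against 25.5 specified, with the centre at (0.524, 0.033). The three estimates agree. I'll descend to just above it.

Request:
{"fn": "carry_out", "kwargs": {"increments": [{"x": 0.03,"y": 0.02,"z": -0.029,"rx": 0,"ry": 0,"rz": 0,"jaw": 0},{"x": 0.06,"y": 0.02,"z": -0.029,"rx": 0,"ry": 0,"rz": 0,"jaw": 0},{"x": 0.078,"y": 0.02,"z": -0.029,"rx": 0,"ry": 0,"rz": 0,"jaw": 0},{"x": 0.078,"y": 0.02,"z": -0.029,"rx": 0,"ry": 0,"rz": 0,"jaw": 0},{"x": 0.078,"y": 0.02,"z": -0.029,"rx": 0,"ry": 0,"rz": 0,"jaw": 0}]}}

```text
time: 3.02
position: [0.5237, 0.0335, 0.0945]
tcp_rot: [[-0.002, 0.994, 0.112], [-0.0, 0.112, -0.994], [-1.0, -0.002, -0.0]]
contact_force: [-0.5, 0.3, 0.6]
finger_gap: -0.0
```

```bash
python3 - <<'E'
from h import *
np.set_printoptions(precision=4,suppress=True)
s=monitor.state();print(s['time'],s['position'],s['contact_force'],s['joint_velocities'])
save('wrist','w2.png')
E
```

```text
3.0167 [0.5237 0.0335 0.0945] [-0.509   0.2543  0.6192] [-0.0007 -0.0298 -0.0424 -0.0002  0.0003  0.002 ]
```

View pics/w2.png

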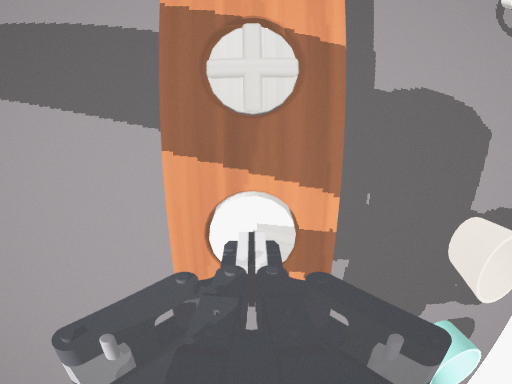

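The fingers are over the middle of the disc (its centre is near (252,233)). I'll press in small steps and watch the force.

Request:
{"fn": "carry_out", "kwargs": {"increments": [{"x": 0.006,"y": 0,"z": 0,"rx": 0,"ry": 0,"rz": 0,"jaw": 0},{"x": 0.01,"y": 0,"z": 0,"rx": 0,"ry": 0,"rz": 0,"jaw": 0},{"x": 0.013,"y": 0,"z": 0,"rx": 0,"ry": 0,"rz": 0,"jaw": 0},{"x": 0.015,"y": 0,"z": 0,"rx": 0,"ry": 0,"rz": 0,"jaw": 0},{"x": 0.015,"y": 0,"z": 0,"rx": 0,"ry": 0,"rz": 0,"jaw": 0}]}}

```text
time: 3.48
position: [0.5247, 0.0338, 0.0803]
tcp_rot: [[0.001, 0.994, 0.113], [-0.0, 0.113, -0.994], [-1.0, 0.001, 0.0]]
contact_force: [-0.0, -0.6, 2.5]
finger_gap: -0.001
```

Request:
{"fn": "carry_out", "kwargs": {"increments": [{"x": 0.0015,"y": 0,"z": 0,"rx": 0,"ry": 0,"rz": 0,"jaw": 0},{"x": 0.003,"y": 0,"z": 0,"rx": 0,"ry": 0,"rz": 0,"jaw": 0},{"x": 0.004,"y": 0,"z": 0,"rx": 0,"ry": 0,"rz": 0,"jaw": 0},{"x": 0.004,"y": 0,"z": 0,"rx": 0,"ry": 0,"rz": 0,"jaw": 0}]}}

```text
time: 3.82
position: [0.5246, 0.0339, 0.076]
tcp_rot: [[0.001, 0.994, 0.113], [-0.0, 0.113, -0.994], [-1.0, 0.001, 0.0]]
contact_force: [0.9, -0.7, 2.3]
finger_gap: -0.003
```

Request:
{"fn": "carry_out", "kwargs": {"increments": [{"x": 0.0007,"y": 0,"z": 0,"rx": 0,"ry": 0,"rz": 0,"jaw": 0},{"x": -0.01,"y": 0,"z": 0,"rx": 0,"ry": 0,"rz": 0,"jaw": 0},{"x": -0.04,"y": 0,"z": 0,"rx": 0,"ry": 0,"rz": 0,"jaw": 0},{"x": -0.075,"y": 0,"z": 0,"rx": 0,"ry": 0,"rz": 0,"jaw": 0.0854},{"x": -0.09,"y": 0,"z": 0.015,"rx": 0,"ry": 0,"rz": 0,"jaw": 0.0854},{"x": -0.09,"y": 0,"z": 0.02,"rx": 0,"ry": 0,"rz": 0,"jaw": 0.0854},{"x": -0.09,"y": 0,"z": 0.02,"rx": 0,"ry": 0,"rz": 0,"jaw": 0.0854},{"x": -0.09,"y": 0,"z": 0.02,"rx": 0,"ry": 0,"rz": 0,"jaw": 0.0854}]}}

```text
time: 4.48
position: [0.5254, 0.0144, 0.1647]
tcp_rot: [[-0.003, 0.994, 0.112], [0.001, 0.112, -0.994], [-1.0, -0.003, -0.001]]
contact_force: [0.6, 0.2, 0.0]
finger_gap: 0.708
```

```bash
python3 - <<'E'
from h import *
np.set_printoptions(precision=4,suppress=True)
s=monitor.state();p=np.array(s['position']);R=np.array(s['tcp_rot']);print(s['time'],p,s['contact_force'],s['finger_gap'])
save('wrist','w3.png');save('scene','scene3.png')
for z in (.108,.082):
  for d in finder.look_for('wrist','tamper')[:1]: print(d['centre'],d['p'],wunproj(d['centre'],z,p,R))
im=cv2.imread('pics/scene3.png');cv2.imwrite('pics/z4.png',cv2.resize(im[110:260,130:390],None,fx=3,fy=3,interpolation=2))
E
```

```text
4.4833 [0.5254 0.0144 0.1647] [0.617  0.1817 0.0241] 0.7076588980713691
[251.1, 180.1] 0.83 [0.523  0.0354 0.108 ]
[251.1, 180.1] 0.83 [0.5237 0.0285 0.082 ]
```

View pics/w3.png

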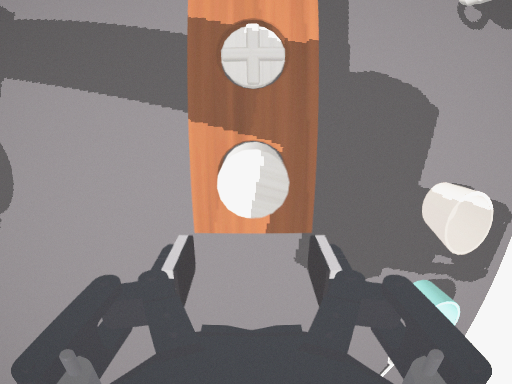

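View pics/z4.png

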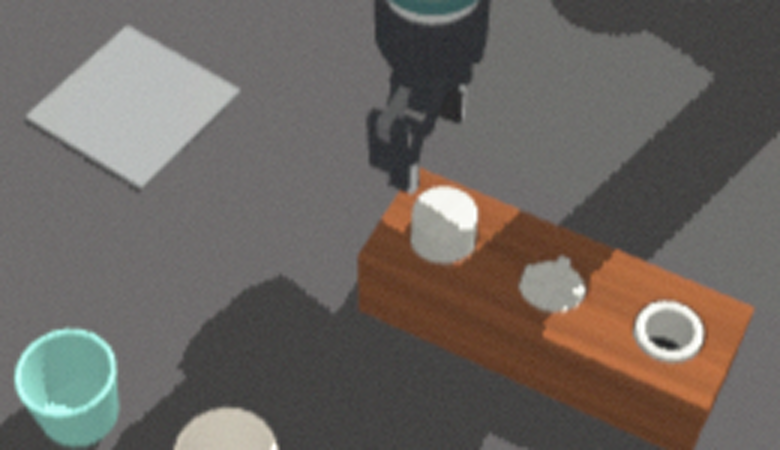

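The tamper has sprung up: the scene crop shows its side wall at about (443,225), well above the dock. The leveller and ring haven't moved. Next I'll centre the open jaws and straddle it.

Request:
{"fn": "carry_out", "kwargs": {"increments": [{"x": 0,"y": 0,"z": -0.019,"rx": 0,"ry": 0,"rz": 0,"jaw": 0.0854},{"x": 0.01,"y": 0,"z": -0.019,"rx": 0,"ry": 0,"rz": 0,"jaw": 0.0854},{"x": 0.04,"y": 0,"z": -0.019,"rx": 0,"ry": 0,"rz": 0,"jaw": 0.0854},{"x": 0.06,"y": 0,"z": -0.019,"rx": 0,"ry": 0,"rz": 0,"jaw": 0.0854},{"x": 0.075,"y": 0,"z": -0.019,"rx": 0,"ry": 0,"rz": 0,"jaw": 0.0854},{"x": 0.081,"y": 0,"z": -0.019,"rx": 0,"ry": 0,"rz": 0,"jaw": 0.0854},{"x": 0.081,"y": 0,"z": -0.019,"rx": 0,"ry": 0,"rz": 0,"jaw": 0.0854},{"x": 0.081,"y": 0,"z": -0.019,"rx": 0,"ry": 0,"rz": 0,"jaw": 0.0854}]}}

```text
time: 5.35
position: [0.5245, 0.033, 0.0848]
tcp_rot: [[-0.001, 0.994, 0.113], [-0.0, 0.113, -0.994], [-1.0, -0.001, 0.0]]
contact_force: [-0.2, 0.2, 0.8]
finger_gap: 0.999
```

```bash
python3 - <<'E'
from h import *
np.set_printoptions(precision=4,suppress=True)
s=monitor.state();p=np.array(s['position']);R=np.array(s['tcp_rot']);print(s['time'],p,s['contact_force'],s['finger_gap'])
save('wrist','w4.png')
E
```

```text
5.35 [0.5245 0.033  0.0848] [-0.2101  0.1779  0.7775] 0.9991238131395294
```

View pics/w4.png

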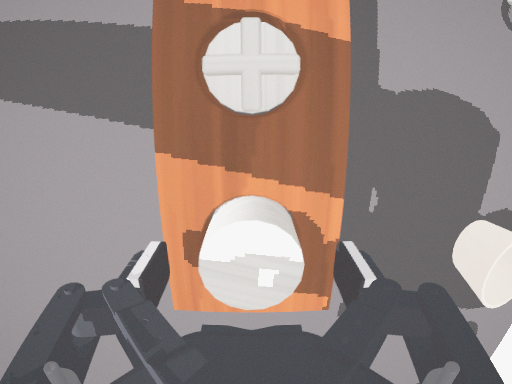

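The open pads, at about (150,270) and (352,270), straddle the puck's top, which is centred at (251,258). I'll close gently.

Request:
{"fn": "carry_out", "kwargs": {"increments": [{"x": 0.002,"y": 0,"z": 0,"rx": 0,"ry": 0,"rz": 0,"jaw": 0.06},{"x": 0.002,"y": 0,"z": 0,"rx": 0,"ry": 0,"rz": 0,"jaw": 0.056},{"x": 0.002,"y": 0,"z": 0,"rx": 0,"ry": 0,"rz": 0,"jaw": 0.054},{"x": 0.002,"y": 0,"z": 0,"rx": 0,"ry": 0,"rz": 0,"jaw": 0.045},{"x": 0.002,"y": 0,"z": 0,"rx": 0,"ry": 0,"rz": 0,"jaw": 0.04},{"x": 0.002,"y": 0,"z": 0,"rx": 0,"ry": 0,"rz": 0,"jaw": 0.04},{"x": 0.002,"y": 0,"z": 0,"rx": 0,"ry": 0,"rz": 0,"jaw": 0.04},{"x": 0.002,"y": 0,"z": 0,"rx": 0,"ry": 0,"rz": 0,"jaw": 0.04}], "grip_force": 40}}

```text
time: 6.07
position: [0.5247, 0.033, 0.0832]
tcp_rot: [[0.001, 0.994, 0.113], [-0.0, 0.113, -0.994], [-1.0, 0.001, 0.0]]
contact_force: [-0.1, -0.0, 1.6]
finger_gap: 0.58
```

```bash
python3 - <<'E'
from h import *
np.set_printoptions(precision=4,suppress=True)
s=monitor.state();p=np.array(s['position']);R=np.array(s['tcp_rot']);print(s['time'],p,s['contact_force'],s['finger_gap']*85.4,s['torque'])
save('wrist','w5.png');save('scene','scene5.png')
im=cv2.imread('pics/scene5.png');cv2.imwrite('pics/z5.png',cv2.resize(im[110:260,130:390],None,fx=3,fy=3,interpolation=2))
E
```

```text
6.0667 [0.5247 0.033  0.0832] [-0.1072 -0.0495  1.6342] 49.56025725080667 [-0.0009 -0.1016  0.0102]
```

View pics/w5.png

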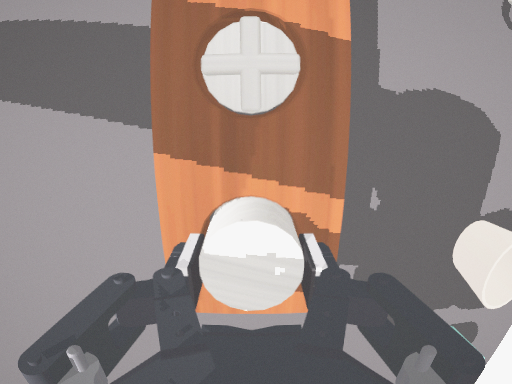

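View pics/z5.png

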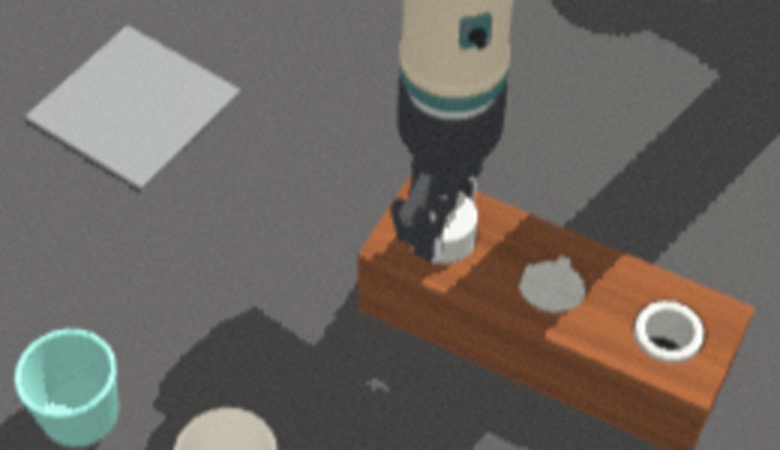

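The opening is 49.6 mm, close to the 51 mm puck, and both pads touch it at columns 200 and 303. I'll lift straight up.

Request:
{"fn": "carry_out", "kwargs": {"increments": [{"x": 0,"y": 0,"z": 0,"rx": 0,"ry": 0,"rz": 0,"jaw": 0.04},{"x": -0.006,"y": 0,"z": 0,"rx": 0,"ry": 0,"rz": 0,"jaw": 0.04},{"x": -0.015,"y": 0,"z": 0,"rx": 0,"ry": 0,"rz": 0,"jaw": 0.04},{"x": -0.028,"y": 0,"z": 0,"rx": 0,"ry": 0,"rz": 0,"jaw": 0.04},{"x": -0.042,"y": 0,"z": 0,"rx": 0,"ry": 0,"rz": 0,"jaw": 0.04},{"x": -0.055,"y": 0,"z": 0,"rx": 0,"ry": 0,"rz": 0,"jaw": 0.04},{"x": -0.065,"y": 0,"z": 0,"rx": 0,"ry": 0,"rz": 0,"jaw": 0.04},{"x": -0.065,"y": 0,"z": 0,"rx": 0,"ry": 0,"rz": 0,"jaw": 0.04}], "grip_force": 50}}

```text
time: 6.83
position: [0.5258, 0.033, 0.1505]
tcp_rot: [[0.004, 0.994, 0.113], [-0.0, 0.113, -0.994], [-1.0, 0.004, 0.001]]
contact_force: [0.1, -0.3, -1.6]
finger_gap: 0.57
```

```bash
python3 - <<'E'
from h import *
np.set_printoptions(precision=4,suppress=True)
s=monitor.state();p=np.array(s['position']);R=np.array(s['tcp_rot']);print(s['time'],p,s['contact_force'],s['finger_gap']*85.4)
save('wrist','w6.png');save('scene','scene6.png')
im=cv2.imread('pics/scene6.png');cv2.imwrite('pics/z6.png',cv2.resize(im[110:260,130:390],None,fx=3,fy=3,interpolation=2))
print(goal([.513,-.311,.15],np.radians(0)), goal([.513,-.311,.15],np.radians(6.1)))
E
```

```text
6.8333 [0.5258 0.033  0.1505] [ 0.0666 -0.3275 -1.5937] 48.6858195765117
(array([-0.0017, -0.0502,  0.3406]), array([ 0.1136,  0.0001, -0.0004])) (array([-0.0017, -0.0502,  0.3406]), array([ 0.0071,  0.0001, -0.0004]))
```

View pics/w6.png

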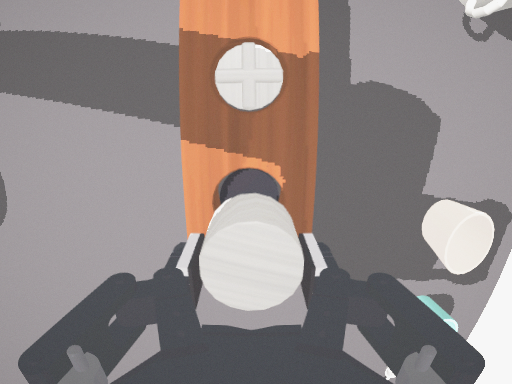

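View pics/z6.png

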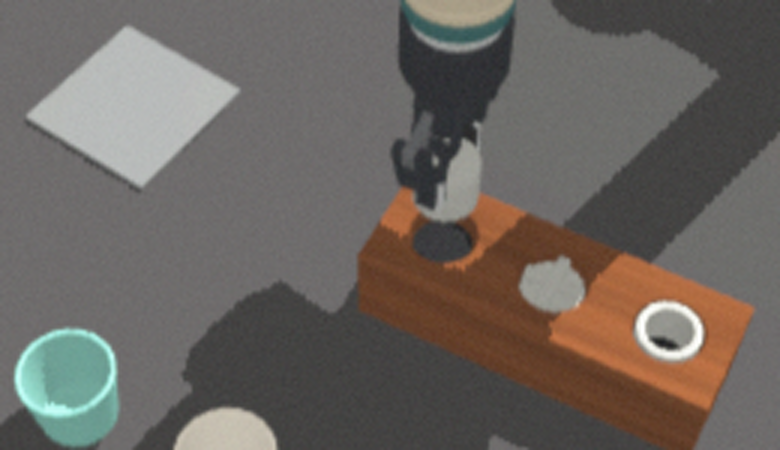

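The tamper is out and held, and its empty well is visible at (445,240) in the crop. I'll carry it over the mat.

Request:
{"fn": "carry_out", "kwargs": {"increments": [{"x": 0,"y": -0.002,"z": 0.015,"rx": 0,"ry": 0,"rz": 0,"jaw": 0.04},{"x": 0,"y": -0.006,"z": 0.04,"rx": 0,"ry": 0,"rz": 0,"jaw": 0.04},{"x": 0,"y": -0.011,"z": 0.073,"rx": 0,"ry": 0,"rz": 0,"jaw": 0.04},{"x": 0,"y": -0.016,"z": 0.108,"rx": 0,"ry": 0,"rz": 0,"jaw": 0.04},{"x": 0,"y": -0.021,"z": 0.143,"rx": 0,"ry": 0,"rz": 0,"jaw": 0.04},{"x": 0,"y": -0.026,"z": 0.178,"rx": 0,"ry": 0,"rz": 0,"jaw": 0.04},{"x": 0,"y": -0.031,"z": 0.213,"rx": 0,"ry": 0,"rz": 0,"jaw": 0.04},{"x": 0,"y": -0.036,"z": 0.248,"rx": 0,"ry": 0,"rz": 0,"jaw": 0.04},{"x": 0,"y": -0.041,"z": 0.28,"rx": 0,"ry": 0,"rz": 0,"jaw": 0.04},{"x": 0,"y": -0.046,"z": 0.31,"rx": 0,"ry": 0,"rz": 0,"jaw": 0.04},{"x": 0,"y": -0.049,"z": 0.33,"rx": 0,"ry": 0,"rz": 0,"jaw": 0.04},{"x": 0,"y": -0.05,"z": 0.34,"rx": 0,"ry": 0,"rz": 0,"jaw": 0.04}]}}

```text
time: 7.93
position: [0.5124, -0.3132, 0.1466]
tcp_rot: [[-0.002, 0.994, 0.111], [0.0, 0.111, -0.994], [-1.0, -0.002, -0.0]]
contact_force: [-0.5, -0.4, -1.6]
finger_gap: 0.573
```

Request:
{"fn": "carry_out", "kwargs": {"increments": [{"x": 0.012,"y": 0,"z": 0,"rx": 0,"ry": 0,"rz": 0,"jaw": 0.04},{"x": 0.03,"y": 0,"z": 0,"rx": 0,"ry": 0,"rz": 0,"jaw": 0.04},{"x": 0.05,"y": 0,"z": 0,"rx": 0,"ry": 0,"rz": 0,"jaw": 0.04},{"x": 0.07,"y": 0,"z": 0,"rx": 0,"ry": 0,"rz": 0,"jaw": 0.04},{"x": 0.08,"y": 0,"z": 0,"rx": 0,"ry": 0,"rz": 0,"jaw": 0.04},{"x": 0.08,"y": 0,"z": 0,"rx": 0,"ry": 0,"rz": 0,"jaw": 0.04},{"x": 0.08,"y": 0,"z": 0,"rx": 0,"ry": 0,"rz": 0,"jaw": 0.04}]}}

```text
time: 8.52
position: [0.5131, -0.3097, 0.0675]
tcp_rot: [[-0.001, 0.994, 0.114], [0.001, 0.114, -0.994], [-1.0, -0.001, -0.001]]
contact_force: [0.3, -1.0, -1.2]
finger_gap: 0.58
```

```bash
python3 - <<'E'
from h import *
np.set_printoptions(precision=4,suppress=True)
s=monitor.state();p=np.array(s['position']);R=np.array(s['tcp_rot']);print(s['time'],p,s['contact_force'],s['finger_gap']*85.4)
save('wrist','w7.png');save('scene','scene7.png');save('top','top7.png')
im=cv2.imread('pics/scene7.png');cv2.imwrite('pics/z7.png',cv2.resize(im[60:210,100:300],None,fx=4,fy=4,interpolation=2))
print(goal([.513,-.311,.045],np.radians(6.1)))
E
```

```text
8.5167 [ 0.5131 -0.3097  0.0675] [ 0.2591 -1.0252 -1.1621] 49.5079021743122
(array([ 0.0243, -0.0013, -0.0001]), array([ 0.0073,  0.0018, -0.0019]))
```

View pics/w7.png

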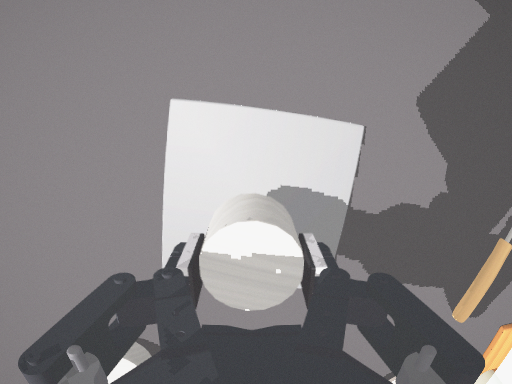

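View pics/z7.png

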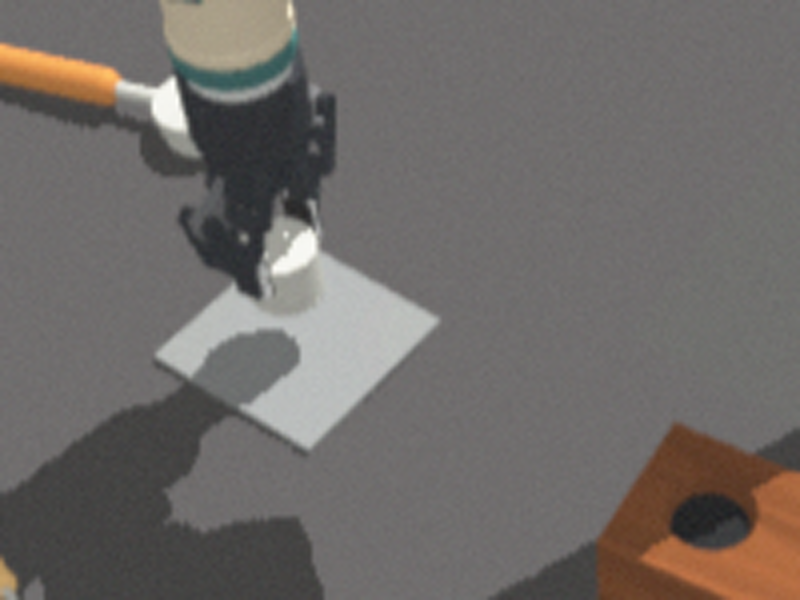

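The tamper hangs upright over the mat, with its underside about 44 mm above the mat top. I'll lower it slowly.

Request:
{"fn": "carry_out", "kwargs": {"increments": [{"x": 0.006,"y": -0.001,"z": 0,"rx": 0,"ry": 0,"rz": 0,"jaw": 0.04},{"x": 0.014,"y": -0.001,"z": 0,"rx": 0,"ry": 0,"rz": 0,"jaw": 0.04},{"x": 0.023,"y": -0.001,"z": 0,"rx": 0,"ry": 0,"rz": 0,"jaw": 0.04},{"x": 0.031,"y": -0.001,"z": 0,"rx": 0,"ry": 0,"rz": 0,"jaw": 0.04},{"x": 0.036,"y": -0.001,"z": 0,"rx": 0,"ry": 0,"rz": 0,"jaw": 0.04},{"x": 0.039,"y": -0.001,"z": 0,"rx": 0,"ry": 0,"rz": 0,"jaw": 0.04},{"x": 0.041,"y": -0.001,"z": 0,"rx": 0,"ry": 0,"rz": 0,"jaw": 0.04},{"x": 0.041,"y": -0.001,"z": 0,"rx": 0,"ry": 0,"rz": 0,"jaw": 0.04}]}}

```text
time: 9.33
position: [0.5121, -0.3105, 0.0264]
tcp_rot: [[-0.001, 0.994, 0.113], [0.0, 0.113, -0.994], [-1.0, -0.001, -0.001]]
contact_force: [0.6, 0.6, -1.4]
finger_gap: 0.575
```

Request:
{"fn": "carry_out", "kwargs": {"increments": [{"x": 0.0007,"y": 0,"z": 0,"rx": 0,"ry": 0,"rz": 0,"jaw": 0.04},{"x": 0.0014,"y": 0,"z": 0,"rx": 0,"ry": 0,"rz": 0,"jaw": 0.04},{"x": 0.0014,"y": 0,"z": 0,"rx": 0,"ry": 0,"rz": 0,"jaw": 0.04}]}}

```text
time: 9.58
position: [0.5124, -0.3107, 0.0259]
tcp_rot: [[0.0, 0.994, 0.113], [-0.0, 0.113, -0.994], [-1.0, 0.0, 0.0]]
contact_force: [-0.1, 0.6, -1.9]
finger_gap: 0.577
```

Request:
{"fn": "carry_out", "kwargs": {"increments": [{"x": 0.0007,"y": 0,"z": 0,"rx": 0,"ry": 0,"rz": 0,"jaw": 0.04},{"x": 0.0014,"y": 0,"z": 0,"rx": 0,"ry": 0,"rz": 0,"jaw": 0.04},{"x": 0.0014,"y": 0,"z": 0,"rx": 0,"ry": 0,"rz": 0,"jaw": 0.04}]}}

```text
time: 9.83
position: [0.5123, -0.3106, 0.0243]
tcp_rot: [[0.0, 0.994, 0.113], [-0.0, 0.113, -0.994], [-1.0, 0.0, 0.0]]
contact_force: [-0.1, 0.6, -1.9]
finger_gap: 0.576
```

Request:
{"fn": "carry_out", "kwargs": {"increments": [{"x": 0.0005,"y": 0,"z": 0,"rx": 0,"ry": 0,"rz": 0,"jaw": 0.04},{"x": 0.001,"y": 0,"z": 0,"rx": 0,"ry": 0,"rz": 0,"jaw": 0.04},{"x": 0.001,"y": 0,"z": 0,"rx": 0,"ry": 0,"rz": 0,"jaw": 0.04}]}}

```text
time: 10.08
position: [0.5123, -0.3106, 0.0242]
tcp_rot: [[0.0, 0.994, 0.113], [-0.0, 0.113, -0.994], [-1.0, 0.0, 0.0]]
contact_force: [-1.4, 0.9, 5.2]
finger_gap: 0.581
```

The wrist force changed from -1.9 to +5.2 N, so the tamper is on the mat. I'll open while holding the height.

Request:
{"fn": "carry_out", "kwargs": {"increments": [{"x": 0,"y": 0,"z": 0,"rx": 0,"ry": 0,"rz": 0,"jaw": 0.05},{"x": 0,"y": 0,"z": 0,"rx": 0,"ry": 0,"rz": 0,"jaw": 0.053},{"x": 0,"y": 0,"z": 0,"rx": 0,"ry": 0,"rz": 0,"jaw": 0.056},{"x": 0,"y": 0,"z": 0,"rx": 0,"ry": 0,"rz": 0,"jaw": 0.0854},{"x": 0,"y": 0,"z": 0,"rx": 0,"ry": 0,"rz": 0,"jaw": 0.0854},{"x": 0,"y": 0,"z": 0,"rx": 0,"ry": 0,"rz": 0,"jaw": 0.0854},{"x": 0,"y": 0,"z": 0,"rx": 0,"ry": 0,"rz": 0,"jaw": 0.0854},{"x": 0,"y": 0,"z": 0,"rx": 0,"ry": 0,"rz": 0,"jaw": 0.0854}], "grip_force": 20}}

```text
time: 10.75
position: [0.5122, -0.3106, 0.0231]
tcp_rot: [[-0.0, 0.994, 0.113], [-0.0, 0.113, -0.994], [-1.0, -0.0, 0.0]]
contact_force: [0.1, -1.1, -0.1]
finger_gap: 1.001
```

```bash
python3 - <<'E'
from h import *
np.set_printoptions(precision=4,suppress=True)
s=monitor.state();print(s['time'],s['position'],s['contact_force'],s['finger_gap']*85.4)
save('wrist','w8.png')
E
```

```text
10.75 [ 0.5122 -0.3106  0.0231] [ 0.1168 -1.1075 -0.1194] 85.45717589144712
```

View pics/w8.png

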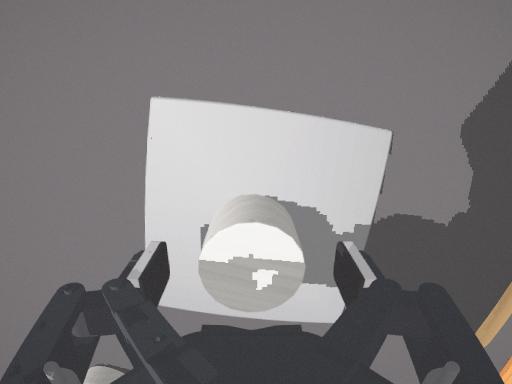

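The tamper stands free between the open pads, with clear gaps at columns 168-198 and 305-335. I'll retreat straight up, then move back out of the camera's view.

Request:
{"fn": "carry_out", "kwargs": {"increments": [{"x": -0.01,"y": 0,"z": 0,"rx": 0,"ry": 0,"rz": 0,"jaw": 0.0854},{"x": -0.035,"y": 0,"z": 0,"rx": 0,"ry": 0,"rz": 0,"jaw": 0.0854},{"x": -0.065,"y": 0,"z": 0,"rx": 0,"ry": 0,"rz": 0,"jaw": 0.0854},{"x": -0.1,"y": 0,"z": 0,"rx": 0,"ry": 0,"rz": 0,"jaw": 0.0854},{"x": -0.13,"y": 0,"z": 0,"rx": 0,"ry": 0,"rz": 0,"jaw": 0.0854},{"x": -0.15,"y": -0.03,"z": 0,"rx": 0,"ry": 0,"rz": 0,"jaw": 0.0854},{"x": -0.16,"y": -0.07,"z": 0,"rx": 0,"ry": 0,"rz": 0,"jaw": 0.0854},{"x": -0.16,"y": -0.1,"z": 0,"rx": 0,"ry": 0,"rz": 0,"jaw": 0.0854},{"x": -0.16,"y": -0.12,"z": 0,"rx": 0,"ry": 0,"rz": 0,"jaw": 0.0854},{"x": -0.16,"y": -0.13,"z": 0,"rx": 0,"ry": 0,"rz": 0,"jaw": 0.0854},{"x": -0.16,"y": -0.13,"z": 0,"rx": 0,"ry": 0,"rz": 0,"jaw": 0.0854},{"x": -0.16,"y": -0.13,"z": 0,"rx": 0,"ry": 0,"rz": 0,"jaw": 0.0854}]}}

```text
time: 11.8
position: [0.3837, -0.3256, 0.1838]
tcp_rot: [[0.002, 0.994, 0.112], [-0.001, 0.112, -0.994], [-1.0, 0.002, 0.001]]
contact_force: [0.3, -0.9, -0.2]
finger_gap: 0.999
```

```bash
python3 - <<'E'
from h import *
np.set_printoptions(precision=4,suppress=True)
s=monitor.state();print(s['time'],s['position'],s['contact_force'],np.abs(s['joint_velocities']).max())
save('top','top9.png')
for th,z in (('tamper',.006),('leveller',.04),('ring',.04),('mat',0)):
    for d in finder.mark_of('top',th)[:1]: print('top',th,d['centre'],round(d['p'],2),unproj('top',d['centre'],z))
save('scene','scene9.png')
for th,z in (('tamper',.006),('leveller',.04),('ring',.04),('mat',0)):
    for d in finder.mark_of('scene',th)[:1]: print('scene',th,d['centre'],round(d['p'],2),unproj('scene',d['centre'],z))
im=cv2.imread('pics/scene9.png');a=cv2.resize(im[100:260,120:390],None,fx=2.8,fy=2.8,interpolation=2)
cv2.imwrite('pics/z9.png',a)
E
```

```text
11.8 [ 0.3837 -0.3256  0.1838] [ 0.3158 -0.855  -0.1722] 0.020391736237879203
top tamper [404.6, 221.2] 0.81 [ 0.513  -0.3182  0.006 ]
top leveller [184.3, 220.1] 0.69 [0.5155 0.123  0.04  ]
top ring [135.2, 226.8] 0.67 [0.5029 0.2195 0.04  ]
top mat [401.1, 220.2] 0.7 [ 0.5155 -0.3133  0.    ]
scene tamper [173.8, 141.6] 0.74 [ 0.5121 -0.3131  0.006 ]
scene leveller [310.7, 212.4] 0.69 [0.5168 0.1236 0.04  ]
scene ring [351.5, 230.2] 0.76 [0.505  0.2267 0.04  ]
scene mat [175.4, 144.7] 0.94 [ 0.5147 -0.3063  0.    ]
```

View pics/z9.png

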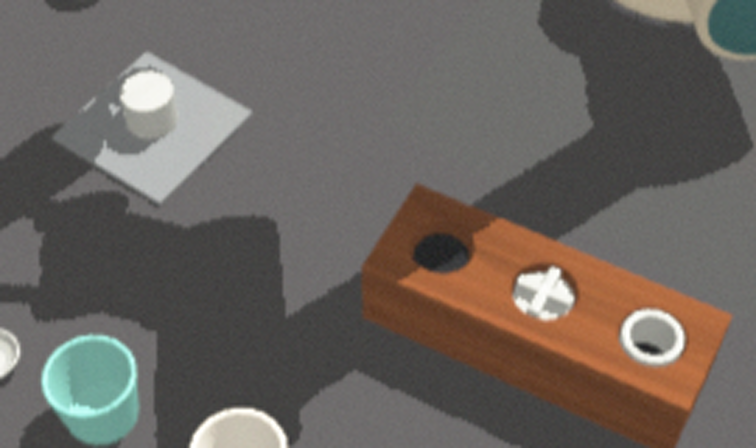

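View pics/top9.png

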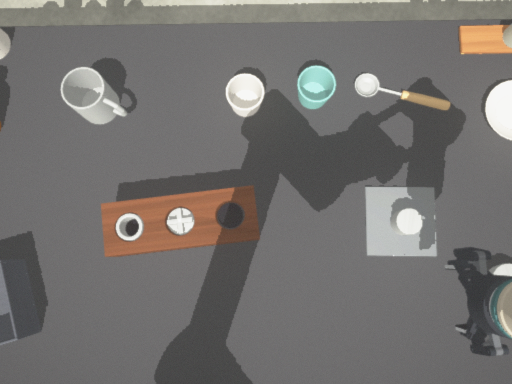

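Both pictures show the tamper upright in the middle of the mat (top face at (409,222) in the top view). The leveller and ring are still in their wells at (181,221) and (129,227), and the gripper is clear. I'll hand it in.

```bash
python3 -c "
from h import *
print(unproj('top',(409,222),.048)); print(job_done())"
```

```text
[ 0.5081639  -0.31257559  0.048     ]
the job is handed in; nothing more can be done
None
```

I pressed the tamper with shut fingers until the catch let go, and the pictures showed it sprung up. I then gripped it at about 50 mm opening, lifted it straight out and lowered it onto the mat. I stopped when the wrist force went from -1.9 to +5.2 N, let go and backed away. The job was handed in about 12 s into the 43 s allowed.

**Last checks:**
- **Tamper:** it stands upright near the mat's centre, which I measured at about (0.513, -0.311). Estimates of its axis from the two cameras were (0.508, -0.313), (0.513, -0.318) and (0.512, -0.313). They differ by up to about 7 mm, well inside the 35 mm allowed.
- **Leveller and ring:** both still sit in their wells at the same pixels in the top view as at the start. The network's positions for them changed by only about 2–5 mm, which matches its scatter.
- **Arm:** the gripper was open, clear and at rest, and the remaining wrist force of about 1 N was at noise level.

No check failed. I judged that the tamper was flat and had sprung up from the pictures, not from measured angles or heights.

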